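Let down a trolley wheel through its valve

ROBOT

A 7-joint arm with a two-finger parallel gripper is mounted at the origin on the work surface. World frame = base frame: x ahead of the robot, y to its left, z up, the work surface at z = 0. Lengths are in m, angles in rad, forces in N, time in s.
With the tool pointing down it reaches from about 0.425 to 0.925 m from the base axis. Payload 6.8 kg.
Tool frame: the origin (TCP) lies at the very end of the fingers, on their centre line; the grasp point (between the pads) lies 19 mm behind it (r.tcp_to_grasp is the distance from the TCP to the grasp point, in m); z points along the fingers, y is the line along which they close (so a half turn about z gives the same grasp; the last joint's range is limited). The gripper opens to 85 mm and grips with 20 to 120 N. Pads are 22 mm wide; open, the fingers measure 114 mm over their backs; the gripper's body (76 mm by 85 mm) begins 54 mm behind the grasp point. The pads swing forward as they close: fully open they stand 13 mm farther back than shut.
Start: joints at [1.111, 0.477, 0.022, 1.555, -0.011, 1.109, -0.083], TCP at [0.233, -0.634, 0.231] pointing down, gripper open.
Joint ranges: [-2.96, 2.96], [-0.34, 2.1], [-1.41, 1.46], [0.24, 2.44], [-1.37, 4.51], [0.17, 1.92], [-2.96, 2.96]. Speed limits (rad/s): [2.39, 2.39, 3.14, 3.14, 3.14, 3.14, 3.14].

INTERFACE

Orientations are given as a rotation vector (axis times angle).
In Python, from bench import r gives the robot as it stands.
- The arm moves only by the tool step_arm, never from a script. Its argument "moves" is a list of rows, each a list of 7 numbers: the shift along the tool's x, y, z in mm, then the turn, a rotation vector about the tool's x, y, z in rad, then the finger opening in mm, from 0 to 85.4. A call has 1 to 8 rows; each row is the pose to reach, as a shift and turn from the pose commanded when the call began, along the tool's axes at that moment; what a row does not reach only later rows make up. A row lasts 1/10 s, in which the tool goes at most 50 mm and 8.59 degrees, less where a joint would pass 70% of its speed; a pose out of reach is approached as far as the arm can. A call with a gripper value outside its range is refused whole. The fingers move at their own pace and stop on an object; "grip_force" is the grip in N (left out, the last holds). Time passes only in rows, so rows that repeat a pose let the fingers close. It gives the time, the measured TCP pose, the force, the opening and the grip force at its end, in the units of the state.
- r.get_obs(): the state, without advancing time (a new reading comes with each control period).
- r.grab_frame(name): name is "scene" or "top" or "wrist"; returns a dict with "image" (480x640x3 uint8, red, green, blue), "depth" (480x640 float32, m along the optical axis (not along the pixel's ray), 0 where there is no reading), "mtx" (3x3 intrinsics, pixels), "rvec" (rotation vector, rad) and "tvec" (3), from world to camera coordinates, as OpenCV has them. Camera axes: x right, y down, z forward; pixel columns grow to the right and rows downward; lengths in m; the calibration is good to about 2 mm. The wrist camera is an equidistant fisheye: a pixel r from the principal point sees the ray r / f radians off the axis. A picture is of the moment at which its call begins.
- r.hand_in(): hands the job in; it is judged then, once.
The state is a dict: "clock": time; "joints": joint angles; "qvel": joint speeds; "tau": joint torques, N m; "tcp_pos": TCP position; "orientation": TCP orientation; "contact_force": force on the tool from outside, world axes, zero at the start; "moment": the same for the moment, N m; "grip_width": finger opening in m; "gripper_force": force on a finger pad.
Only numpy, scipy, OpenCV 4.12 (cv2) and the standard library are available. Lean on these libraries where they do the work, as an engineer would, in place of code of your own. Each camera call takes 0.05 s, during which the arm holds its last target. There are 200 camera calls.

TASK

The small pneumatic trolley wheel lying on the plywood board has to be let down before its tube is changed. Unscrew the tiny knurled lock nut on its valve anticlockwise until it is up against its stop (several short turns; it stays on the pin), then press the freed valve tip gently all the way down with the closed fingertips, keep it down for about two seconds so that the air gets out, and let it spring back up. Do not bend the valve, squeeze its rubber stem or push hard on the tip, keep the wheel flat and where it lies, and leave the other things on the bench alone.

Things in the scene. Friction and masses are not known exactly. Their poses are not given: they have to be found in the camera images.
- wheel: Black-tyred pneumatic trolley wheel, aluminium rim, lying loose on its side (1.3 kg) on a fixed 300 mm plywood board 10 to 20 mm thick: diameter 200 mm, tyre 50 mm wide. Origin: centre of its underside; z up, x from the axle towards the valve. The valve stands upright 38 mm from the axle, between the hub (39 mm across, 48 mm high) and the tyre, and alone rises above the tyre's 50 mm.
- nut_centre (a point): Centre of the lock nut: knurled brass, round, 10 mm across, 7 mm high, axis upright. Screwed down, its underside is 60.3 mm above the wheel's underside (0.3 mm above the stem's mouth); it climbs 1 mm per radian unscrewed. Friction holds it with about 0.04 N m: a light grip (20 N) from any side turns it. The frame turns with the nut.
- tip_top (a point): Top centre of the valve tip: the steel pin, 5 mm across, that passes through the lock nut. Released it ends 18.5 mm above the underside of the screwed-down nut (78.8 mm above the wheel's underside), clear of the nut by 11 mm when that is down, 7 mm when it is up. While the nut is down the tip yields 0.7 mm at most, so a light touch of 2 or 3 N on it finds the valve's true height. z up.
- stem_mouth (a point): Top centre of the valve stem, 60 mm above the wheel's underside, just under the nut: a brass mouth 9 mm across, 2 mm high, on a black rubber-covered stem with a collar 15 mm across, wider than the nut. Fingertips more than 2 mm below the screwed-down nut close on the rubber, not on the nut. The stem flexes sideways about its root (about 2.5 N per mm at the nut). z along the stem.
- stem: The rubber-covered valve stem with its brass mouth; origin on its axis at the root, 34 mm below the mouth; z along the stem, up when unbent. Squeezing or pushing it with over 15 N, or bending it over by 0.1 rad (6 degrees), would tear the tube.
- valve_tip: The steel valve pin (its part above the stem), carried by the valve; origin on the stem's axis, 53 mm below the pin's top; z along the stem. The point tip_top is where to press. The thin pin bends if it is pushed with more than 10 N.
- nut_turn (a joint): How far the lock nut is unscrewed, rad: 0 fully down; starts between 0 and 0.4; grows anticlockwise seen from above; stop at 4.4, where the nut has risen 4.4 mm.
- pin_travel (a joint): How far the valve tip is pressed in, m: 0 released; hard stop at 0.004. It can go down only as far as the lock nut has risen. Its spring takes about 2 N to start, 7.4 N at 3.5 mm, from where the air escapes properly, and 8 N at the stop; it springs back by itself.
- axle_bolt: Steel axle bolt, 17 mm head, 62 mm tall, standing on its head close beside the wheel; bystander. Origin at the centre of its underside.
- screwdriver: Screwdriver with green handle, 210 mm long, lying; bystander. Origin under its middle.
- spanner: Steel spanner, 170 mm long, lying flat; bystander. Origin under its middle.
- mini_pump: Bicycle-type hand pump, 310 mm long, 33 mm thick, lying; bystander. Origin under its middle.
- tyre_lever: Black plastic tyre lever, 115 mm long, lying flat; bystander. Origin under its middle.
Mind the look-alikes: they are no part of the job. Of the things that look like the wheel, the smaller one is meant.

How it is judged:
By the outcome, as a careful person would: the job done as asked, in the order asked, and still so for the second after the job is handed in, with the robot touching nothing.
It also fails if it takes over 69 s, if anything falls off the work surface, if the arm or the gripper's body presses on something with over 40 N, if the wrist force passes 120 N, or if a joint passes its speed limit or range.

## Working session

There is one attempt and no reset: what is moved stays moved. The work goes in short steps, Python scripts to look and compute and a tool call to move; the robot and the scene stay as the last step left them, time stands still between calls to the robot, and variables do not carry over. Pictures are saved under pics/ and viewed, at most 10 in all, crops included, and the job is handed in when it is done.

Besides the shell and the picture viewer there is one more tool, called after "Emit:" as a command line: name --pt "numbers of a row" for each row, then --argument value for the rest. step_arm: Moves the arm, as the interface text tells. Its arguments: {"type":"object","properties":{"moves":{"type":"array","items":{"type":"array","items":{"type":"number"}}},"grip_force":{"type":"number"}},"required":["moves"]}

```bash
mkdir -p pics; ls; cat > h.py <<'E'
import numpy as np, cv2
from bench import r
def grab(name):
    f=r.grab_frame(name); f['R']=cv2.Rodrigues(np.array(f['rvec'],float))[0]; f['t']=np.array(f['tvec'],float).ravel(); return f
def ray(f,u,v,fish=False):
    K=f['mtx']; x=(u-K[0,2])/K[0,0]; y=(v-K[1,2])/K[1,1]
    if fish:
        th=np.hypot(x,y); s=np.sinc(th/np.pi); d=np.array([x*(np.sin(th)/th if th>1e-9 else 1),y*(np.sin(th)/th if th>1e-9 else 1),np.cos(th)])
    else: d=np.array([x,y,1.])
    return -f['R'].T@f['t'], f['R'].T@d
def onplane(f,u,v,z,fish=False):
    c,d=ray(f,u,v,fish); return c+d*(z-c[2])/d[2]
def meet(a,b):
    (c1,d1),(c2,d2)=a,b; d1=d1/np.linalg.norm(d1); d2=d2/np.linalg.norm(d2)
    s=np.linalg.lstsq(np.c_[d1,-d2],c2-c1,rcond=None)[0]; p=c1+s[0]*d1;q=c2+s[1]*d2
    return (p+q)/2, np.linalg.norm(p-q)
def save(n,im): cv2.imwrite('pics/'+n,im[:,:,::-1])
E
python3 - <<'E'
from h import *
for n in ['scene','top','wrist']:
    f=grab(n); save(n+'0.png',f['image']); np.save(n+'0.npy',f,allow_pickle=True)
    print(n,np.round(-f['R'].T@f['t'],3),f['mtx'].tolist(),f['R'].round(2).tolist())
a=cv2.imread('pics/scene0.png');b=cv2.imread('pics/top0.png')
cv2.imwrite('pics/both.png',cv2.resize(np.hstack([a,b]),(800,300)))
print(r.get_obs(),r.tcp_to_grasp)
E
```

```text
pics
scene [ 1.19  -0.339  1.102] [[503.2905954780292, 0.0, 324.3162255345467], [0.0, 503.2905954780292, 234.75123828662393], [0.0, 0.0, 1.0]] [[0.52, 0.85, -0.0], [0.66, -0.41, -0.63], [-0.53, 0.33, -0.78]]
top [0.33  0.077 1.191] [[453.370528733835, 0.0, 322.2383877723089], [0.0, 453.370528733835, 240.4648817711127], [0.0, 0.0, 1.0]] [[-0.02, -1.0, 0.01], [-0.99, 0.02, -0.16], [0.15, -0.01, -0.99]]
wrist [ 0.299 -0.608  0.374] [[371.64829954431775, 0.0, 317.9692827865566], [0.0, 371.64829954431775, 240.24035165175476], [0.0, 0.0, 1.0]] [[0.34, -0.94, -0.0], [-0.9, -0.33, 0.27], [-0.26, -0.09, -0.96]]
{'clock': 0.15, 'joints': array([ 1.11093148,  0.47765084,  0.0223921 ,  1.55619757, -0.01149035,
        1.10927084, -0.08306382]), 'qvel': array([-0.00098478, -0.00212076,  0.00137691, -0.00207068,  0.00091456,
        0.00141954, -0.0005368 ]), 'tau': array([ 2.09328558e-03, -5.96926188e+01,  1.61012270e+00, -2.81490701e+01,
        1.26692292e-02,  6.58283287e-03,  2.34157295e-05]), 'tcp_pos': array([ 0.23239067, -0.63326888,  0.230534  ]), 'orientation': array([-3.09179338e+00, -5.49498695e-01,  5.80039380e-04]), 'contact_force': array([-0.25955463,  0.20384576, -0.12090368]), 'moment': array([ 0.03303853, -0.0489805 ,  0.00232097]), 'gripper_force': 0.0, 'grip_width': 0.08551077825370372} 0.0187
```

View pics/top0.png

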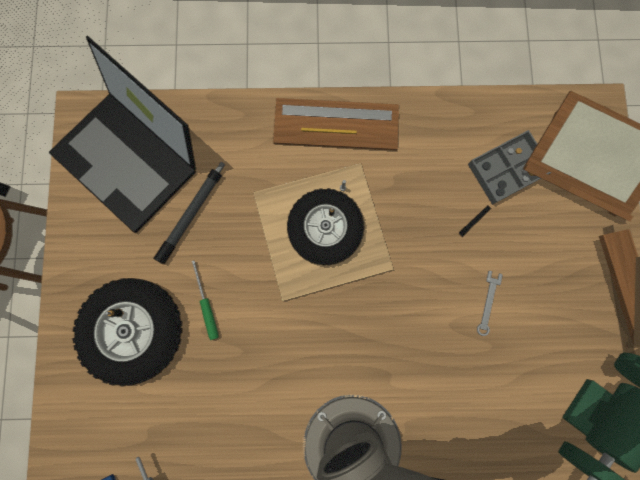

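View pics/scene0.png

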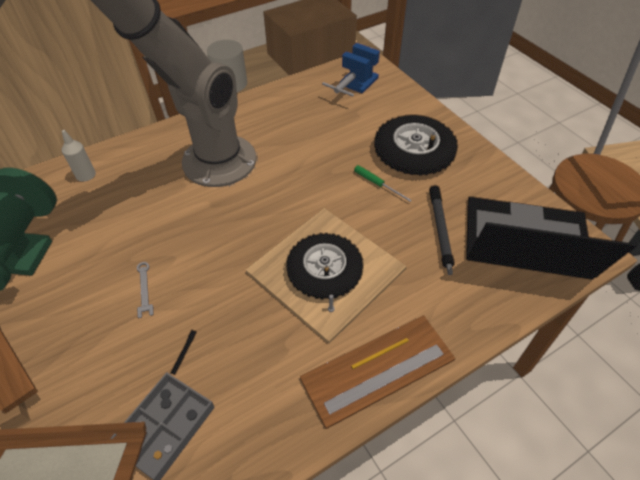

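Two wheels fit: the one on the plywood at top (326,226) / scene (325,265), and the larger one lying directly on the bench at top (128,332) / scene (415,143). The smaller one on the plywood is meant. Its valve seems to be near top (332,212) / scene (326,270), and the axle bolt is at top (344,187) / scene (332,303). I'll confirm this in a crop.

```bash
python3 - <<'E'
from h import *
a=cv2.imread('pics/top0.png')[172:272,276:376];b=cv2.imread('pics/scene0.png')[215:315,276:376]
cv2.imwrite('pics/crop.png',np.hstack([cv2.resize(x,(400,400),interpolation=cv2.INTER_CUBIC) for x in (a,b)]))
E
```

```text
(no output)
```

View pics/crop.png

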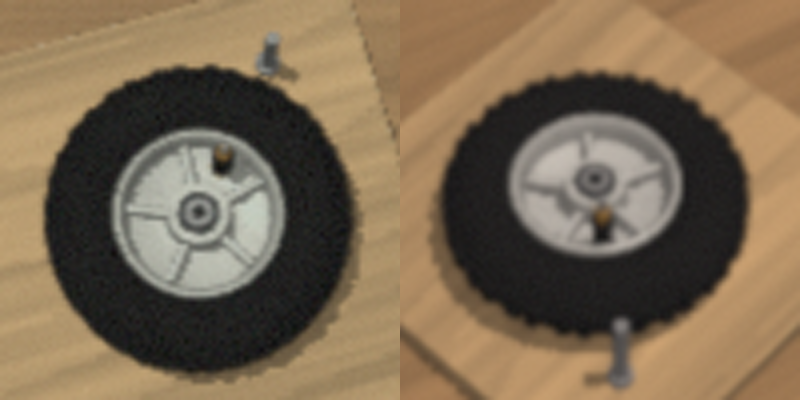

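The crop shows the smaller wheel with its brass nut at top (331.5,211.3) / scene (326.3,268.8). The bolt stands beside the tyre on the far side, at top (342.5,189) / scene (431,310).

```bash
python3 - <<'E'
from h import *
t=np.load('top0.npy',allow_pickle=True).item(); s=np.load('scene0.npy',allow_pickle=True).item()
P,g=meet(ray(t,331.5,211.3),ray(s,326.3,268.8)); print('nut',P,g)
P,g=meet(ray(t,325.6,225.0),ray(s,324.6,260)); print('hub',P,g)
print('board z via depth', [ (lambda c,d:(c+d*t['depth'][v,u])[2])(*ray(t,u,v)) for u,v in [(270,215),(370,265),(290,290)]])
print('board at', onplane(t,300,280,0.015))
print('bolt foot',onplane(t,342.5,189.5,.015),'bolt top',onplane(t,344,181,.077), onplane(s,276+55,215+82,.077))
o=r.get_obs(); R=cv2.Rodrigues(o['orientation'])[0]; print(R.round(3))
E
```

```text
nut [0.58019547 0.03954768 0.07597806] 0.0046631115031377565
hub [0.54763201 0.05474972 0.06396788] 0.0045442268746404
board z via depth [np.float64(0.013763512241491416), np.float64(0.01660556100415178), np.float64(0.013720199799366117)]
board at [0.41214303 0.12071005 0.015     ]
bolt foot [0.65187141 0.00460637 0.015     ] bolt top [0.65712041 0.00407178 0.077     ] [0.65702297 0.00778398 0.077     ]
[[ 0.939  0.345 -0.001]
 [ 0.345 -0.939  0.001]
 [-0.    -0.001 -1.   ]]
```

Emit:
step_arm --pt "555 -510 20 0 0 0 30" --pt "555 -510 20 0 0 0 30" --pt "555 -510 20 0 0 0 30" --pt "555 -510 20 0 0 0 30" --pt "555 -510 20 0 0 0 30" --pt "555 -510 20 0 0 0 30" --pt "555 -510 20 0 0 0 30" --pt "555 -510 20 0 0 0 30" --grip_force 20

```text
clock: 0.95
tcp_pos: [0.4162, -0.2763, 0.2207]
orientation: [3.093, 0.549, 0.0]
contact_force: [1.6, -0.2, 0.3]
grip_width: 0.0298
gripper_force: 0.0
```

Emit:
step_arm --pt "264 -242 10 0 0 0 30" --pt "264 -242 10 0 0 0 30" --pt "264 -242 10 0 0 0 30" --pt "264 -242 10 0 0 0 30" --pt "264 -242 10 0 0 0 30" --pt "264 -242 10 0 0 0 30" --pt "264 -242 10 0 0 0 30" --pt "264 -242 10 0 0 0 30"

```text
clock: 1.75
tcp_pos: [0.5816, 0.0476, 0.2106]
orientation: [-3.087, -0.562, -0.003]
contact_force: [-1.3, -0.1, -1.2]
grip_width: 0.0296
gripper_force: 0.0
```

```bash
python3 - <<'E'
from h import *
f=grab('wrist'); np.save('w1.npy',f,allow_pickle=True); o=r.get_obs(); print(o['tcp_pos'],o['joints'].round(3),-f['R'].T@f['t'],o['contact_force'],o['moment'])
save('w1.png',f['image'])
E
```

```text
[0.5811953  0.04568979 0.21037278] [ 0.086  0.37  -0.342  1.785  0.141  1.01  -1.522] [0.64797694 0.07253581 0.35391201] [0.31302075 0.80765037 0.95712083] [ 0.1118452  -0.01630136 -0.03504055]
```

View pics/w1.png

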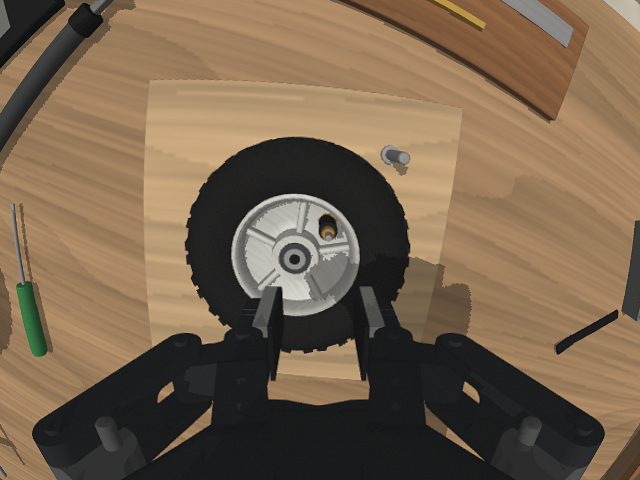

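The wrist view shows the nut at (327,233) with the steel tip at (329,240). The bolt is at (397,156), well clear.

Emit:
step_arm --pt "0 0 40 0 0 0.15 30" --pt "0 0 40 0 0 0.3 30" --pt "0 0 40 0 0 0.45 30" --pt "0 0 40 0 0 0.6 30" --pt "0 0 40 0 0 0.7 30" --pt "0 0 40 0 0 0.7 30" --pt "0 0 40 0 0 0.7 30" --pt "0 0 40 0 0 0.7 30"

```text
clock: 2.6
tcp_pos: [0.5801, 0.0393, 0.1707]
orientation: [3.094, -0.542, -0.0]
contact_force: [0.5, -0.5, -0.1]
grip_width: 0.0299
gripper_force: 0.0
```

```bash
python3 - <<'E'
from h import *
f=grab('wrist'); np.save('w2.npy',f,allow_pickle=True); o=r.get_obs(); print(o['tcp_pos'],o['joints'].round(3),o['contact_force'],o['moment'])
g=np.load('w1.npy',allow_pickle=True).item()
A=g['image'][195:285,280:380]; B=f['image']
P=np.array([.580,.040,.09]); p=f['R']@P+f['t']; th=np.arctan2(np.hypot(p[0],p[1]),p[2]); u=f['mtx'][:2,2]+f['mtx'][0,0]*th*p[:2]/np.hypot(p[0],p[1]); print(u)
x0,y0=int(u[0])-50,int(u[1])-50; B=B[y0:y0+100,x0:x0+100]; print(x0,y0)
save('w12.png',np.hstack([cv2.resize(A[:90,:90],(400,400),interpolation=cv2.INTER_NEAREST),cv2.resize(B,(400,400),interpolation=cv2.INTER_NEAREST)]))
E
```

```text
[0.58009362 0.03942272 0.17069652] [-0.028  0.397 -0.187  1.834  0.091  0.919 -2.174] [-0.0120622  -0.3891298   0.80456145] [-0.00607978  0.02370215  0.00504033]
[318.68380718 250.93465163]
268 200
```

View pics/w12.png

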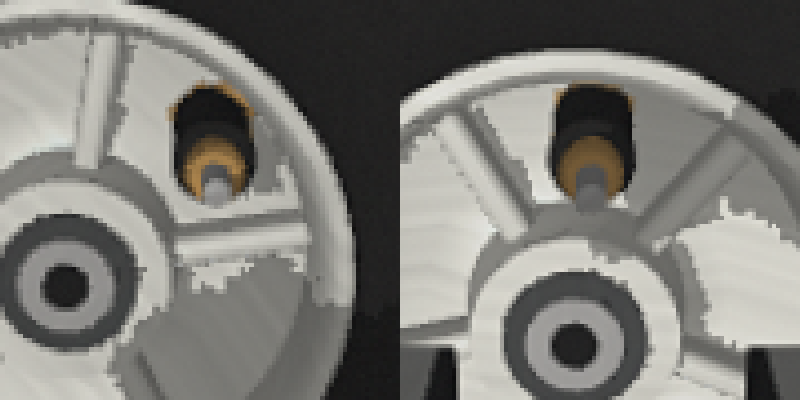

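The nut and the bright tip show in both crops. The tip top is at w1 (328.6,238.2) and w2 (315.5,250.5).

```bash
python3 - <<'E'
from h import *
g=np.load('w1.npy',allow_pickle=True).item();f=np.load('w2.npy',allow_pickle=True).item()
print('tip',meet(ray(g,328.6,238.2,1),ray(f,315.5,250.5,1)))
print('nuttop',meet(ray(g,327.9,233.3,1),ray(f,316,242.5,1)))
for z in (.090,.094): print(onplane(g,328.6,238.2,z,1),onplane(f,315.5,250.5,z,1))
o=r.get_obs(); R=cv2.Rodrigues(o['orientation'])[0]; print(R.round(3)); print('camera offset', R.T@(-f['R'].T@f['t']-o['tcp_pos']))
E
```

```text
tip (array([0.5835541 , 0.04098119, 0.09760198]), np.float64(0.00070168137771736))
nuttop (array([0.58292802, 0.04076321, 0.07971291]), np.float64(0.00011453567197443153))
[0.58200962 0.04012147 0.09      ] [0.58095504 0.04179283 0.09      ]
[0.58300946 0.04061276 0.094     ] [0.58213331 0.04133815 0.094     ]
[[ 0.94 -0.34 -0.  ]
 [-0.34 -0.94 -0.  ]
 [-0.    0.   -1.  ]]
camera offset [ 0.07065761 -0.00101088 -0.14315012]
```

Emit:
step_arm --pt "2 -2.5 20 0 0 0 0" --pt "2 -2.5 40 0 0 0 0" --pt "2 -2.5 55 0 0 0 0" --pt "2 -2.5 62 0 0 0 0" --pt "2 -2.5 66 0 0 0 0" --pt "2 -2.5 68 0 0 0 0" --pt "2 -2.5 68 0 0 0 0" --pt "2 -2.5 68 0 0 0 0"

```text
clock: 3.45
tcp_pos: [0.5834, 0.0416, 0.1033]
orientation: [-3.094, 0.544, -0.002]
contact_force: [-0.1, -0.7, -0.4]
grip_width: -0.0002
gripper_force: 0.0
```

```bash
python3 - <<'E'
from h import *
f=grab('wrist'); np.save('w3.npy',f,allow_pickle=True); o=r.get_obs(); print(o['tcp_pos'],o['contact_force'],o['moment'],o['grip_width'])
save('w3.png',cv2.resize(f['image'][220:320,250:390],(700,500),interpolation=cv2.INTER_NEAREST))
E
```

```text
[0.58342185 0.04165438 0.1033315 ] [ 0.8164433  -0.14504736  0.28979076] [-0.03048773  0.00577495 -0.04916037] 0.00018602544156428327
```

View pics/w3.png

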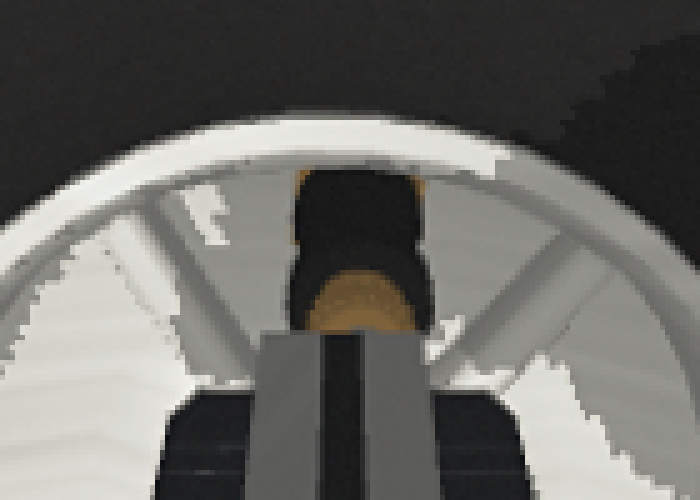

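The fingertips are centred at crop x = 342 and the nut at x = 361. The nut is therefore about 1.7 mm towards tool +y. I'll correct that and feel for the tip.

Emit:
step_arm --pt "0 1.7 2 0 0 0 0" --pt "0 1.7 3 0 0 0 0" --pt "0 1.7 4 0 0 0 0" --pt "0 1.7 5 0 0 0 0" --pt "0 1.7 5.5 0 0 0 0" --pt "0 1.7 6 0 0 0 0" --pt "0 1.7 6 0 0 0 0" --pt "0 1.7 6 0 0 0 0"

```text
clock: 4.3
tcp_pos: [0.5824, 0.04, 0.0967]
orientation: [3.094, -0.544, 0.0]
contact_force: [0.0, -0.4, -0.6]
grip_width: 0.0
gripper_force: 0.0
```

Emit:
step_arm --pt "0 0 0.3 0 0 0 0" --pt "0 0 0.6 0 0 0 0" --pt "0 0 0.9 0 0 0 0" --pt "0 0 1 0 0 0 0" --pt "0 0 1 0 0 0 0" --pt "0 0 1 0 0 0 0"

```text
clock: 4.9
tcp_pos: [0.5824, 0.04, 0.0957]
orientation: [3.094, -0.544, 0.0]
contact_force: [0.2, 0.2, -0.3]
grip_width: 0.0002
gripper_force: 0.0
```

Emit:
step_arm --pt "0 0 0.3 0 0 0 0" --pt "0 0 0.6 0 0 0 0" --pt "0 0 0.8 0 0 0 0" --pt "0 0 0.8 0 0 0 0" --pt "0 0 0.8 0 0 0 0"

```text
clock: 5.4
tcp_pos: [0.5825, 0.04, 0.0951]
orientation: [-3.094, 0.544, -0.001]
contact_force: [-0.5, -0.3, 2.4]
grip_width: 0.0002
gripper_force: 0.9
```

Emit:
step_arm --pt "0 0 0.2 0 0 0 0" --pt "0 0 0.4 0 0 0 0" --pt "0 0 0.5 0 0 0 0" --pt "0 0 0.5 0 0 0 0"

```text
clock: 5.8
tcp_pos: [0.5826, 0.04, 0.0945]
orientation: [-3.094, 0.544, -0.001]
contact_force: [-0.9, -0.5, 2.3]
grip_width: 0.0002
gripper_force: 1.5
```

The touch puts the tip top at z ≈ 0.0953. The wheel's underside is then at 0.0165, which agrees with the board, and the nut's underside is at about 0.077. Next I'll lift, open and straddle the nut.

Emit:
step_arm --pt "0 0 -4 0 0 0 0" --pt "0 0 -6 0 0 0 0" --pt "0 0 -6 0 0 0 28" --pt "0 0 -6 0 0 0 28" --pt "0 0 -6 0 0 0 28" --pt "0 0 -6 0 0 0 28" --pt "0 0 -6 0 0 0 28"

```text
clock: 6.5
tcp_pos: [0.5823, 0.04, 0.1003]
orientation: [3.094, -0.544, -0.0]
contact_force: [0.7, -0.2, 0.2]
grip_width: 0.0284
gripper_force: 0.0
```

Emit:
step_arm --pt "0 0 6 0 0 0 28" --pt "0 0 12 0 0 0 28" --pt "0 0 18 0 0 0 28" --pt "0 0 22 0 0 0 28" --pt "0 0 23.6 0 0 0 28" --pt "0 0 23.6 0 0 0 28" --pt "0 0 23.6 0 0 0 28"

```text
clock: 7.2
tcp_pos: [0.5825, 0.04, 0.0769]
orientation: [-3.094, 0.544, -0.0]
contact_force: [1.0, -1.0, -0.3]
grip_width: 0.0279
gripper_force: 0.0
```

```bash
python3 - <<'E'
from h import *
f=grab('wrist'); np.save('w4.npy',f,allow_pickle=True); o=r.get_obs(); print(o['tcp_pos'],o['contact_force'],o['moment'],o['grip_width'])
save('w4.png',cv2.resize(f['image'][220:320,250:390],(700,500),interpolation=cv2.INTER_NEAREST))
E
```

```text
[0.58259239 0.04004337 0.07700837] [ 0.46289372  0.45021727 -0.47415305] [-0.00670141  0.01169003 -0.00346051] 0.02818364815193843
```

View pics/w4.png

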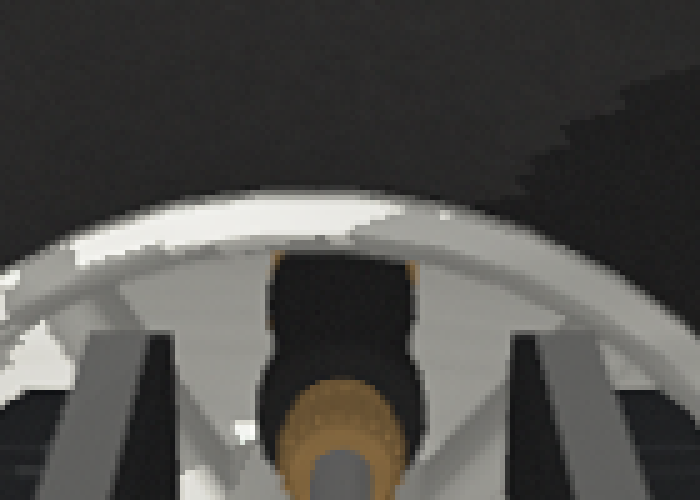

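The nut sits centred between the pads (inner edges 177 and 510, nut centre 341). By ray geometry it is about 0.8 mm towards tool +x, so I'll shift and grip lightly.

Emit:
step_arm --pt "0.8 0 0.2 0 0 0 16" --pt "0.8 0 0.2 0 0 0 12" --pt "0.8 0 0.2 0 0 0 8" --pt "0.8 0 0.2 0 0 0 8" --pt "0.8 0 0.2 0 0 0 8" --pt "0.8 0 0.2 0 0 0 8" --pt "0.8 0 0.2 0 0 0 8" --grip_force 20

```text
clock: 7.95
tcp_pos: [0.5833, 0.0398, 0.0767]
orientation: [-3.094, 0.544, -0.0]
contact_force: [0.6, 0.4, 0.9]
grip_width: 0.0084
gripper_force: 16.3
```

```bash
cat > s.py <<'E'
from h import *
o=r.get_obs(); R=cv2.Rodrigues(o['orientation'])[0]
print(o['clock'],o['tcp_pos'].round(5),'Ftool',(R.T@o['contact_force']).round(2),'Mtool',(R.T@o['moment']).round(3),o['grip_width'],o['gripper_force'],o['joints'][6].round(2))
E
python3 s.py
```

```text
7.95 [0.58327 0.03975 0.0767 ] Ftool [ 0.4  -0.54 -0.94] Mtool [ 0.057  0.035 -0.014] 0.00836905720842135 16.305956840515137 -2.21
```

Emit:
step_arm --pt "0 0 -0.1 0 0 -0.1 6" --pt "0 0 -0.2 0 0 -0.2 6" --pt "0 0 -0.3 0 0 -0.3 6" --pt "0 0 -0.4 0 0 -0.4 6" --pt "0 0 -0.5 0 0 -0.5 6" --pt "0 0 -0.5 0 0 -0.5 6"

```text
clock: 8.55
tcp_pos: [0.5833, 0.0401, 0.0772]
orientation: [-3.132, -0.239, -0.001]
contact_force: [1.0, 1.4, 1.7]
grip_width: 0.008
gripper_force: 19.5
```

```bash
python3 s.py
```

```text
8.55 [0.5833  0.04008 0.07718] Ftool [ 1.18 -1.28 -1.68] Mtool [0.229 0.101 0.04 ] 0.007962049392216121 19.5200577378273 -1.78
```

The nut turns with the expected 0.04 N m, and side forces are small. I'll go on turning, rising and re-centring.

Emit:
step_arm --pt "0.3 -0.3 -0.1 0 0 -0.1 6" --pt "0.3 -0.3 -0.2 0 0 -0.2 6" --pt "0.3 -0.3 -0.3 0 0 -0.3 6" --pt "0.3 -0.3 -0.45 0 0 -0.4 6" --pt "0.3 -0.3 -0.55 0 0 -0.5 6" --pt "0.3 -0.3 -0.65 0 0 -0.6 6" --pt "0.3 -0.3 -0.65 0 0 -0.6 6"

```text
clock: 9.25
tcp_pos: [0.5832, 0.0406, 0.0777]
orientation: [-2.922, -1.151, -0.0]
contact_force: [-1.1, 2.2, 2.3]
grip_width: 0.0079
gripper_force: 19.6
```

```bash
python3 s.py
```

```text
9.25 [0.58322 0.04057 0.07774] Ftool [ 0.7  -2.36 -2.27] Mtool [ 0.404  0.167 -0.037] 0.007894447460658706 19.558364152908325 -1.28
```

```bash
cat > fit.py <<'E'
from h import *
import json,sys
L=json.load(open('log.json'))
A=[];b=[]
for t,ov,F in L:
    R=cv2.Rodrigues(np.array(ov,float))[0][:2,:2]
    A.append(np.c_[np.eye(2),-R]); b.append(np.array(F)/2.5+np.array(t)*1e3)
A=np.vstack(A);b=np.hstack(b); x,res,_,_=np.linalg.lstsq(A,b,rcond=None)
print('rest',x[:2],'p tool',x[2:],'resid',(A@x-b).round(2))
t,ov,F=L[-1];R=cv2.Rodrigues(np.array(ov,float))[0][:2,:2]
print('tcp to rest, tool frame', R.T@(x[:2]-np.array(t)*1e3), 'force-only shift', R.T@np.array(F)/2.5)
E
python3 - <<'E'
import json
json.dump([[[.58327,.03975],[-3.094,.544,0],[.6,.4]],[[.5833,.04008],[-3.132,-.239,0],[1.0,1.4]],[[.58322,.04057],[-2.922,-1.151,0],[-1.1,2.2]]],open('log.json','w'))
E
python3 fit.py
```

```text
rest [581.93743523  40.05626711] p tool [-1.64186917  0.38437827] resid [ 0.1  -0.05 -0.2   0.05  0.1   0.01]
tcp to rest, tool frame [-1.28837537 -0.49898173] force-only shift [ 0.27835914 -0.94367107]
```

The fit says the nut's free axis is at (0.5819, 0.0401), so I gripped it 1.6 mm off-centre along the pads. I'll release, recentre and regrip.

Emit:
step_arm --pt "0 0 0 0 0 0 16" --pt "0 0 0 0 0 0 16" --pt "-1.4 -0.5 0 0 0 0 16" --pt "-1.4 -0.5 0 0 0 0 16" --pt "-1.4 -0.5 0 0 0 0 16"

```text
clock: 9.75
tcp_pos: [0.5819, 0.0393, 0.0777]
orientation: [2.922, 1.152, -0.0]
contact_force: [-0.3, -0.3, 0.3]
grip_width: 0.0158
gripper_force: 0.0
```

```bash
python3 s.py
```

```text
9.75 [0.58193 0.03929 0.0777 ] Ftool [-0.46 -0.02 -0.31] Mtool [ 0.031 -0.008 -0.001] 0.015806297407191607 0.0 -1.27
```

Emit:
step_arm --pt "0 0 -0.1 0 0 0 6" --pt "0 0 -0.1 0 0 0 6" --pt "0 0 -0.1 0 0 0 6" --pt "0 0 -0.1 0 0 0 6" --pt "0 0 -0.1 0 0 0 6"

```text
clock: 10.25
tcp_pos: [0.5819, 0.0395, 0.0778]
orientation: [-2.922, -1.153, 0.0]
contact_force: [-0.8, 0.5, 1.8]
grip_width: 0.008
gripper_force: 19.5
```

```bash
python3 s.py
```

```text
10.25 [0.58193 0.03953 0.07782] Ftool [-0.29 -0.93 -1.82] Mtool [ 0.232 -0.002  0.014] 0.0079664015549335 19.524576365947723 -1.27
```

Emit:
step_arm --pt "0 -0.3 -0.1 0 0 -0.1 6" --pt "0 -0.3 -0.2 0 0 -0.2 6" --pt "0 -0.3 -0.3 0 0 -0.3 6" --pt "0 -0.3 -0.4 0 0 -0.4 6" --pt "0 -0.3 -0.55 0 0 -0.55 6" --pt "0 -0.3 -0.7 0 0 -0.7 6" --pt "0 -0.3 -0.8 0 0 -0.8 6" --pt "0 -0.3 -0.8 0 0 -0.8 6"

```text
clock: 11.05
tcp_pos: [0.5821, 0.0395, 0.0786]
orientation: [-2.242, -2.2, -0.001]
contact_force: [-0.4, 0.2, 0.6]
grip_width: 0.0083
gripper_force: 19.5
```

```bash
python3 s.py
```

```text
11.05 [0.58211 0.03946 0.07862] Ftool [ 0.16 -0.36 -0.59] Mtool [-0.027  0.038 -0.028] 0.00831286556812744 19.515875279903412 -0.59
```

Well centred now, so I'll continue turning.

Emit:
step_arm --pt "0 0 -0.12 0 0 -0.12 6" --pt "0 0 -0.25 0 0 -0.25 6" --pt "0 0 -0.37 0 0 -0.37 6" --pt "0 0 -0.5 0 0 -0.5 6" --pt "0 0 -0.62 0 0 -0.62 6" --pt "0 0 -0.75 0 0 -0.75 6" --pt "0 0 -0.87 0 0 -0.87 6" --pt "0 0 -1.0 0 0 -1.0 6"

```text
clock: 11.85
tcp_pos: [0.5823, 0.0398, 0.0797]
orientation: [0.91, 3.006, 0.001]
contact_force: [0.2, 0.8, -0.7]
grip_width: 0.0081
gripper_force: 19.5
```

```bash
python3 s.py
```

```text
11.85 [0.58232 0.03978 0.07972] Ftool [0.26 0.78 0.67] Mtool [-0.367 -0.085  0.059] 0.008128430246645486 19.464978575706482 0.27
```

Emit:
step_arm --pt "0 0.2 -0.12 0 0 -0.12 6" --pt "0 0.2 -0.25 0 0 -0.25 6" --pt "0 0.2 -0.37 0 0 -0.37 6" --pt "0 0.2 -0.5 0 0 -0.5 6" --pt "0 0.2 -0.62 0 0 -0.62 6" --pt "0 0.2 -0.75 0 0 -0.75 6" --pt "0 0.2 -0.87 0 0 -0.87 6" --pt "0 0.2 -1.0 0 0 -1.0 6"

```text
clock: 12.65
tcp_pos: [0.5823, 0.0402, 0.0807]
orientation: [-0.642, 3.075, 0.001]
contact_force: [0.7, 1.0, -1.1]
grip_width: 0.0079
gripper_force: 19.5
```

```bash
python3 s.py
```

```text
12.65 [0.58227 0.04017 0.0807 ] Ftool [-1.06  0.67  1.1 ] Mtool [-0.28  -0.189  0.001] 0.007947781886353958 19.50798600912094 1.15
```

Emit:
step_arm --pt "-0.2 0.2 -0.05 0 0 -0.1 6" --pt "-0.2 0.2 -0.15 0 0 -0.2 6" --pt "-0.2 0.2 -0.25 0 0 -0.3 6" --pt "-0.2 0.2 -0.3 0 0 -0.4 6" --pt "-0.2 0.2 -0.3 0 0 -0.5 6"

```text
clock: 13.15
tcp_pos: [0.5823, 0.0404, 0.081]
orientation: [-1.382, 2.821, 0.0]
contact_force: [1.1, 1.7, -0.4]
grip_width: 0.008
gripper_force: 19.5
```

```bash
python3 s.py
```

```text
13.15 [0.58228 0.04039 0.08097] Ftool [-2.05  0.18  0.38] Mtool [ 0.073 -0.254 -0.116] 0.00797363337296135 19.468369781970978 1.6
```

Emit:
step_arm --pt "0 0 0 0 0 -0.1 6" --pt "0 0 0 0 0 -0.2 6" --pt "0 0 0 0 0 -0.3 6"

```text
clock: 13.45
tcp_pos: [0.5823, 0.0404, 0.0809]
orientation: [-1.788, 2.583, 0.0]
contact_force: [0.1, 1.2, 0.0]
grip_width: 0.0082
gripper_force: 19.6
```

```bash
python3 s.py
```

```text
13.45 [0.5823  0.04037 0.08091] Ftool [-1.19  0.39 -0.01] Mtool [-0.046 -0.328  0.041] 0.00822961542076545 19.568956196308136 1.87
```

Emit:
step_arm --pt "0 0 0 0 0 -0.1 6" --pt "0 0 0 0 0 -0.2 6" --pt "0 0 0 0 0 -0.3 6" --pt "0 0 0 0 0 -0.4 6"

```text
clock: 13.85
tcp_pos: [0.582, 0.0404, 0.0808]
orientation: [2.266, -2.176, -0.001]
contact_force: [-1.0, 1.4, 1.3]
grip_width: 0.0081
gripper_force: 19.6
```

```bash
python3 - <<'E'
from h import *
S=[]
for i in range(12):
    o=r.get_obs(); R=cv2.Rodrigues(o['orientation'])[0]; S.append(np.r_[R.T@o['contact_force'],R.T@o['moment']]); r.grab_frame('wrist')
print(np.mean(S,0).round(3),np.std(S,0).round(3),o['joints'][6],o['orientation'],o['tcp_pos'])
E
```

```text
[-1.519  0.553 -0.824 -0.092 -0.321  0.003] [0.51  0.462 0.603 0.03  0.057 0.041] 2.236868034992835 [ 2.26403301e+00 -2.17798033e+00  9.81348524e-05] [0.58199744 0.04014754 0.08094538]
```

Emit:
step_arm --pt "0 0 0 0 0 0 28" --pt "0 0 0 0 0 0 28" --pt "0 0 0 0 0 0 28" --pt "0 0 -10 0 0 0 28" --pt "0 0 -22 0 0 0 28" --pt "0 0 -30 0 0 0 28" --pt "0 0 -30 0 0 0 28" --pt "0 0 -30 0 0 0 28"

```text
clock: 15.25
tcp_pos: [0.5822, 0.04, 0.1113]
orientation: [-2.264, 2.177, -0.001]
contact_force: [-1.1, -0.3, 0.5]
grip_width: 0.0283
gripper_force: 0.0
```

```bash
python3 - <<'E'
from h import *
f=grab('wrist'); np.save('w5.npy',f,allow_pickle=True); o=r.get_obs(); print(o['tcp_pos'],o['contact_force'])
def proj(f,P):
    p=f['R']@np.array(P)+f['t']; h=np.hypot(p[0],p[1]); th=np.arctan2(h,p[2]); return f['mtx'][:2,2]+f['mtx'][0,0]*th*p[:2]/h
C=-f['R'].T@f['t']
for z in (.0768,.0812,.0838,.0882,.0953):
    d=(np.array([.582,.0401])-C[:2]); d/=np.linalg.norm(d); n=np.array([.582,.0401])
    print(z,(5*(proj(f,[*n,z])-[260,230])).round(1),'far rim',(5*(proj(f,[*(n+.005*d),z])-[260,230])).round(1),'near rim',(5*(proj(f,[*(n-.005*d),z])-[260,230])).round(1))
save('w5.png',cv2.resize(f['image'][230:330,260:380],(600,500),interpolation=cv2.INTER_NEAREST))
E
```

```text
[0.58195963 0.03987295 0.1108847 ] [0.06535069 0.22770815 0.1655756 ]
0.0768 [304.8 223.9] far rim [305.5 268.9] near rim [304.  178.1]
0.0812 [305.1 239.8] far rim [305.8 285.6] near rim [304.3 193.2]
0.0838 [305.2 249.6] far rim [306.  295.8] near rim [304.4 202.4]
0.0882 [305.5 266.6] far rim [306.3 313.7] near rim [304.7 218.5]
0.0953 [306.  295.8] far rim [306.8 344.3] near rim [305.2 246.2]
```

View pics/w5.png

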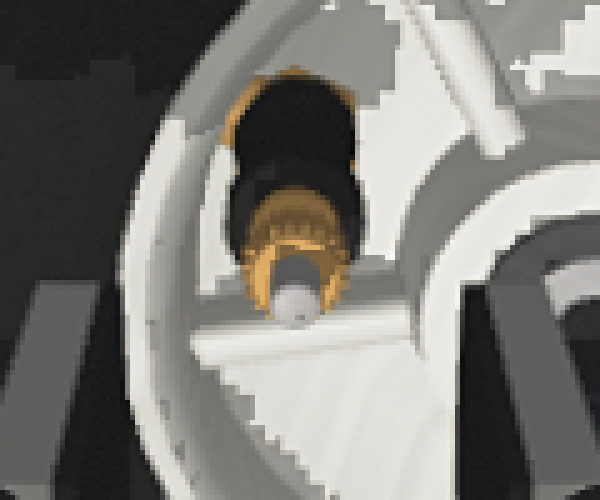

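The tip shows at (296,306), and the knurled top rim is close beneath it at y ≈ 240, with bare mouth and thread below from y ≈ 188 to 213. The nut is fully up, and the tip is centred between the fingers (mid ≈ 297). Next I'll close the fingers and press.

Emit:
step_arm --pt "0 0 0 0 0 0 0" --pt "0 0 0 0 0 0 0" --pt "0 0 0 0 0 0 0" --pt "0 0 4 0 0 0 0" --pt "0 0 8 0 0 0 0" --pt "0 0 12 0 0 0 0" --pt "0 0 14 0 0 0 0" --pt "0 0 14 0 0 0 0"

```text
clock: 16.1
tcp_pos: [0.5818, 0.04, 0.0964]
orientation: [2.264, -2.177, -0.001]
contact_force: [-0.1, 0.3, -0.2]
grip_width: -0.0002
gripper_force: 0.0
```

Emit:
step_arm --pt "0 0 0.5 0 0 0 0" --pt "0 0 1 0 0 0 0" --pt "0 0 1.5 0 0 0 0" --pt "0 0 2 0 0 0 0" --pt "0 0 2.5 0 0 0 0" --pt "0 0 3 0 0 0 0" --pt "0 0 3 0 0 0 0" --pt "0 0 3 0 0 0 0"

```text
clock: 16.9
tcp_pos: [0.5822, 0.0402, 0.0942]
orientation: [-2.264, 2.177, -0.0]
contact_force: [-0.0, -0.5, 3.9]
grip_width: -0.0001
gripper_force: 1.5
```

```bash
python3 s.py
```

```text
16.9 [0.5822  0.0402  0.09418] Ftool [ 0.45  0.05 -3.86] Mtool [-0.018 -0.012 -0.015] -0.00010448014097022761 1.536074336618185 2.25
```

Emit:
step_arm --pt "0 0 0.5 0 0 0 0" --pt "0 0 1 0 0 0 0" --pt "0 0 1.5 0 0 0 0" --pt "0 0 2 0 0 0 0" --pt "0 0 2.3 0 0 0 0" --pt "0 0 2.6 0 0 0 0" --pt "0 0 2.6 0 0 0 0"

```text
clock: 17.6
tcp_pos: [0.5823, 0.0403, 0.0918]
orientation: [-2.264, 2.177, -0.001]
contact_force: [-0.6, -0.0, 6.6]
grip_width: -0.0001
gripper_force: 3.2
```

```bash
cat > avg.py <<'E'
from h import *
S=[]
for i in range(8):
    o=r.get_obs(); S.append(np.r_[o['contact_force'],o['tcp_pos']*1e3]); r.grab_frame('wrist')
print(np.mean(S,0).round(2),np.std(S,0).round(2))
E
python3 avg.py
```

```text
[-5.5000e-01 -1.8000e-01  6.3100e+00  5.8237e+02  4.0340e+01  9.1810e+01] [0.41 0.5  0.49 0.02 0.02 0.02]
```

Emit:
step_arm --pt "0 0 0.2 0 0 0 0" --pt "0 0 0.4 0 0 0 0" --pt "0 0 0.5 0 0 0 0" --pt "0 0 0.5 0 0 0 0"

```text
clock: 18.4
tcp_pos: [0.5824, 0.0404, 0.0914]
orientation: [-2.264, 2.177, -0.001]
contact_force: [-0.2, -0.0, 7.0]
grip_width: 0.0001
gripper_force: 3.5
```

```bash
python3 avg.py
```

```text
[-3.5000e-01  1.8000e-01  6.7900e+00  5.8243e+02  4.0380e+01  9.1410e+01] [0.58 0.43 0.5  0.01 0.01 0.02]
```

Emit:
step_arm --pt "0 0 0.1 0 0 0 0" --pt "0 0 0.3 0 0 0 0" --pt "0 0 0.4 0 0 0 0" --pt "0 0 0.4 0 0 0 0"

```text
clock: 19.2
tcp_pos: [0.5825, 0.0404, 0.0911]
orientation: [-2.264, 2.177, -0.001]
contact_force: [-0.6, 0.1, 7.0]
grip_width: -0.0002
gripper_force: 3.7
```

```bash
python3 avg.py
```

```text
[-5.6000e-01 -5.3000e-01  7.3900e+00  5.8248e+02  4.0410e+01  9.1090e+01] [0.38 0.49 0.28 0.02 0.01 0.01]
```

Emit:
step_arm --pt "0 0 0.1 0 0 0 0" --pt "0 0 0.3 0 0 0 0" --pt "0 0 0.4 0 0 0 0" --pt "0 0 0.4 0 0 0 0"

```text
clock: 20.0
tcp_pos: [0.5826, 0.0405, 0.0908]
orientation: [-2.264, 2.176, -0.001]
contact_force: [-0.2, -1.1, 8.6]
grip_width: 0.0002
gripper_force: 4.0
```

```bash
python3 avg.py
```

```text
[-3.4000e-01 -5.0000e-01  8.2800e+00  5.8254e+02  4.0450e+01  9.0810e+01] [0.28 0.52 0.5  0.01 0.01 0.01]
```

The force has risen to 8.3 N and the tip has nearly stopped moving, so it is at its stop. I'll hold it for 2.4 s and then release.

Emit:
step_arm --pt "0 0 0 0 0 0 0" --pt "0 0 0 0 0 0 0" --pt "0 0 0 0 0 0 0" --pt "0 0 0 0 0 0 0" --pt "0 0 0 0 0 0 0" --pt "0 0 0 0 0 0 0" --pt "0 0 0 0 0 0 0" --pt "0 0 0 0 0 0 0"

```text
clock: 21.2
tcp_pos: [0.5826, 0.0405, 0.0908]
orientation: [-2.264, 2.176, -0.001]
contact_force: [-0.2, 0.2, 8.4]
grip_width: 0.0001
gripper_force: 4.0
```

Emit:
step_arm --pt "0 0 0 0 0 0 0" --pt "0 0 0 0 0 0 0" --pt "0 0 0 0 0 0 0" --pt "0 0 0 0 0 0 0" --pt "0 0 0 0 0 0 0" --pt "0 0 0 0 0 0 0" --pt "0 0 0 0 0 0 0" --pt "0 0 0 0 0 0 0"

```text
clock: 22.0
tcp_pos: [0.5825, 0.0405, 0.0908]
orientation: [-2.264, 2.176, -0.001]
contact_force: [-0.6, -0.8, 8.4]
grip_width: 0.0002
gripper_force: 4.0
```

Emit:
step_arm --pt "0 0 0 0 0 0 0" --pt "0 0 0 0 0 0 0" --pt "0 0 0 0 0 0 0" --pt "0 0 0 0 0 0 0" --pt "0 0 0 0 0 0 0" --pt "0 0 0 0 0 0 0" --pt "0 0 0 0 0 0 0" --pt "0 0 0 0 0 0 0"

```text
clock: 22.8
tcp_pos: [0.5825, 0.0405, 0.0908]
orientation: [-2.264, 2.176, -0.001]
contact_force: [-1.4, 0.1, 8.3]
grip_width: -0.0002
gripper_force: 4.0
```

Emit:
step_arm --pt "0 0 -1 0 0 0 0" --pt "0 0 -2 0 0 0 0" --pt "0 0 -4 0 0 0 0" --pt "0 0 -8 0 0 0 0" --pt "0 0 -20 0 0 0 0" --pt "0 0 -40 0 0 0 0" --pt "0 0 -40 0 0 0 0" --pt "0 0 -40 0 0 0 0"

```text
clock: 23.6
tcp_pos: [0.5821, 0.0399, 0.1303]
orientation: [-2.264, 2.177, -0.001]
contact_force: [0.0, 0.4, -0.6]
grip_width: -0.0003
gripper_force: 0.0
```

```bash
python3 - <<'E'
from h import *
f=grab('wrist'); np.save('w6.npy',f,allow_pickle=True); o=r.get_obs(); print(o['clock'],o['tcp_pos'],o['contact_force'])
save('w6.png',cv2.resize(f['image'][180:330,220:420],(800,600),interpolation=cv2.INTER_CUBIC))
E
```

```text
23.65 [0.58177369 0.03973203 0.12969344] [0.16025717 0.27096418 0.10853577]
```

View pics/w6.png

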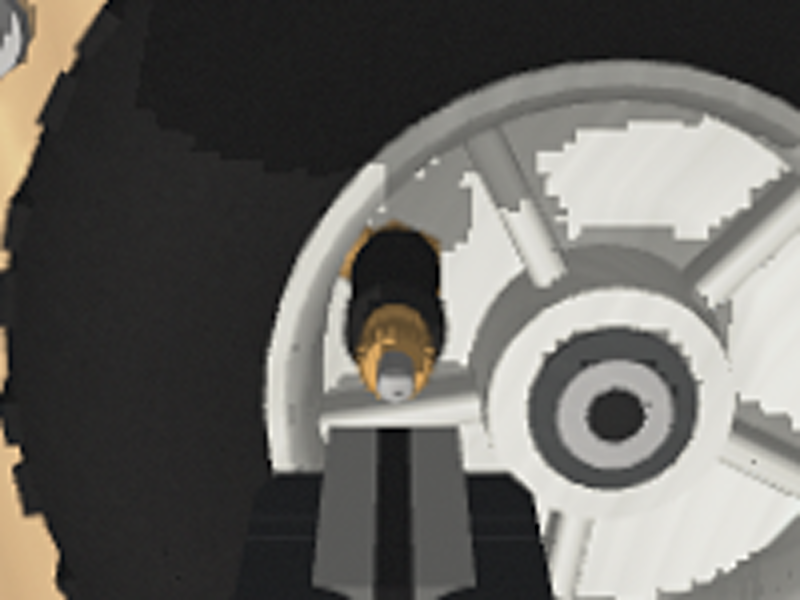

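The tip (398,385) has sprung back and the stem is upright. The raised nut and the wheel are where they were, and the fingers are clear. Handing in.

```bash
python3 -c "
from bench import r
print(r.hand_in())"
```

```text
the job is handed in; nothing more can be done
None
```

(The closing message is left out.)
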